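Free the slide tray jammed in the chute and seat it on its stand

TASK

A grey slide tray has come down the sloping chute crosswise and jammed under the metal bar. Reach under the bar from the low side and push the tray back up the chute until its carrying spine is well past the bar, then lift it out by the spine and set it gently on the grey stand, flat on the plate with a peg in each of its end notches. Leave the other things on the table where they are.

Things in the scene. Friction and masses are not known exactly. Their poses are not given: they have to be found in the camera images.
- chute: Fixed sloping wooden chute, 340 mm long. Origin on the table under point floor_ref; x level, up-chute (to the high, wide end), y across, z up. Flat floor rises 10 degrees along x; below, s is distance up the slope from floor_ref, n height square to the floor. Floor from s -130 mm (open low mouth) to 210 (open high end). Side walls n 34 mm; inside half-width 74 mm + 0.18 s, but 60 below s = -80.
- floor_ref (a point): Point s = 0, n = 0 of the chute floor, on its middle line, 45 mm above the table. A floor point s lies at chute x = s cos10, z = 45 mm + s sin10. The tray fits through lengthwise but jams when it lies crosswise. Friction holds the tray wherever it is left on this slope; it slides when pushed with a few newtons.
- bar (a point): Middle of the underside (n = 57 mm) of the aluminium bar that bridges the chute at s = 40 to 62 mm, 4 mm thick, 212 mm long, on a post at each end. The chute is open on top below and above it. An upright finger cannot push the tray far enough: lean the tool 25 to 30 degrees off square to the floor, so that the tip leads up-chute under the bar.
- tray: Grey plastic slide tray, 0.25 to 0.5 kg: solid body 90 (x) x 140 (y) x 28 mm high, carrying spine on top. Origin at the centre of the underside, z up. Each end (y = +-70) has a notch mid-way, through the full height, 16 wide (x), 12 deep (y). Same either way round. Starts jammed crosswise on the sloping floor, x up-chute within 4 degrees, origin at s 46 to 55, bar above the spine.
- spine (a point): Middle of the top edge of the tray's carrying spine: 14 mm thick (tray x), 90 mm long (tray y), 24 mm high, its top 52 mm above the tray's underside. Plain parallel flat sides. It can be gripped, and the tray lifted, once this point is about 35 mm up-chute of the bar's upper edge (tray origin at s of 97 mm or more).
- stand: Grey painted steel tray stand fixed to the table, plate 120 (x) x 190 (y) x 14 mm. Origin at the centre of its underside, z up. Two upright brass pegs. The tray seats flat on the plate with a peg in each end notch: tray origin 14 mm above the stand's, y axes parallel, either way round, about 2.5 mm play each way.
- peg_left (a point): Tip of the stand's peg at y = +66 mm, x = 0; the other is at y = -66 mm. Pegs are 11 mm in diameter and rise 36 mm above the plate, the top 8 mm tapered.
- knob: Bystander: chrome focusing knob, 48 mm diameter, 36 mm high; origin at the centre of its underside.
- lens: Bystander: squat amber glass condenser lens, 72 mm diameter, 29 mm high; origin at the centre of its underside.
- cover: Bystander: cream bakelite lamp housing cover, 110 x 80 x 60 mm; origin at the centre of its underside.
- clip: Bystander: black steel spring clip, 70 x 40 x 20 mm; origin at the centre of its underside.
- driver: Bystander: screwdriver, 180 mm long, lying on the table, handle to its -x; origin on its underside.
- brush: Bystander: dusting brush, 170 mm long, lying on the table, handle to its -x; origin on its underside.
There are look-alikes about, which are no part of the job. What is shaped like the tray but green or red is not meant.

How it is judged:
On the way:
1. the tray, still lying in the chute, has been pushed up until its spine is past the bar (x of tray in the frame of chute above 0.085 m and z of tray in the frame of chute below 0.085 m), for 0.1 s.
At the end, for the whole second after the job is handed in: The tray lies flat on the stand's plate with a peg in each end notch: origin within 6 mm of the stand's centre in plan and less than 4 mm above the plate, long axes parallel within 0.08 rad, tilt under 0.05 rad, at rest (horizontal distance between tray and stand below 0.006 m and z of tray in the frame of stand below 0.018 m and angle between the y axis of tray and the y axis of stand, either way round below 0.08 rad and angle between tray's own z axis and vertical below 0.05 rad and linear speed of tray below 0.02 m/s); the robot touches nothing.
It fails at once if a bystander is moved more than 25 mm (distance of any of knob, lens, cover, clip, driver, brush from where it was at the start of the episode above 0.025 m).
It fails at once if the tray is dropped or rammed onto the stand (over 80 N) (contact force between tray and stand above 80 N).
It also fails if it takes over 72 s, if anything falls off the work surface, if the arm or the gripper's body presses on something with over 40 N, if the wrist force passes 120 N, or if a joint passes its speed limit or range.

ROBOT

A 6-joint arm with a two-finger parallel gripper is mounted at the origin on the work surface. World frame = base frame: x ahead of the robot, y to its left, z up, the work surface at z = 0. Lengths are in m, angles in rad, forces in N, time in s.
With the tool pointing down it reaches from about 0.4 to 0.925 m from the base axis. Payload 3.4 kg.
Tool frame: the origin (TCP) lies at the very end of the fingers, on their centre line; the grasp point (between the pads) lies 19 mm behind it; z points along the fingers, y is the line along which they close (so a half turn about z gives the same grasp; the last joint's range is limited). The gripper opens to 85 mm and grips with 20 to 120 N. Pads are 22 mm wide; open, the fingers measure 114 mm over their backs; the gripper's body (76 mm by 85 mm) begins 54 mm behind the grasp point. The pads swing forward as they close: fully open they stand 13 mm farther back than shut.
Start: joints at [1.2, 0.307, 1.506, -0, 1.328, -0.073], TCP at [0.169, 0.55, 0.231] pointing down, gripper open.
Joint ranges: [-3.12, 3.12], [-1.05, 2.28], [0.14, 2.33], [-1.42, 4.57], [0.1, 2.73], [-2.68, 2.68]. Speed limits (rad/s): [2.57, 2.57, 3.14, 3.14, 3.14, 3.14].

INTERFACE

Orientations are given as a rotation vector (axis times angle).
In Python, from plant import manip gives the robot as it stands.
- The arm moves only by the tool arm_command, never from a script. Its arguments are lists of equal length, an entry for each row: "xyz": the shift along the tool's x, y, z as a fraction of full scale, a list of three; "twist": the turn, a rotation vector about the tool's x, y, z as a fraction of full scale, a list of three; "gripper": the opening, from 0 (shut) to 1 (fully open). In form: {"xyz": [[x, y, z], ...], "twist": [[wx, wy, wz], ...], "gripper": [gripper, ...]}. A call has exactly 10 rows; each row is the pose to reach, as a shift and turn from the pose commanded when the call began, along the tool's axes at that moment, turning the shorter way round; what a row does not reach only later rows make up. Full scale, the value 1, is 60 cm for a shift and pi rad for a turn. A row lasts 1/8 s, in which the tool goes at most 62.5 mm and 10.7 degrees, less where a joint would pass 70% of its speed; a pose out of reach is approached as far as the arm can. A call with a number of a shift or a turn outside -1 to 1 is refused whole. A call with a gripper value outside its range is refused whole. The fingers move at their own pace and stop on an object; "grip_force" is the grip in N (left out, the last holds). Time passes only in rows, so rows that repeat a pose let the fingers close, or fill a call up. It gives the time, the measured TCP pose, the force, the opening and the grip force at its end, in the units of the state.
- manip.get_obs(): the state, without advancing time (a new reading comes with each control period).
- manip.camera(name): name is "scene" or "top" or "wrist"; returns a dict with "pixels" (384x512x3 uint8, red, green, blue), "fovy" (degrees; the focal length in pixels is half the picture's height over the tangent of half this angle, whatever the lens; pixels are square), "cx", "cy" (the principal point, pixels), "eye" and "rotation" of the camera in the world; the wrist camera has in their place "hand_eye" (4x4, takes a point from camera to tool coordinates, whose origin is the TCP and whose axes are the flange's). Camera axes: x right, y up, looking along -z (the intrinsics and any distortion apply to the point x, -y, -z); pixel columns grow to the right and rows downward; lengths in m; the calibration is good to about 2 mm. The wrist camera is an equidistant fisheye: a pixel r from the principal point sees the ray r / f radians off the axis. A picture is of the moment at which its call begins: read the wrist's pose just before it. There is no depth.
- manip.hand_in(): hands the job in; it is judged then, once.
The state is a dict: "time": time; "joint_pos": joint angles; "qd": joint speeds; "joint_efforts": joint torques, N m; "tcp_pos": TCP position; "ee_rot": TCP orientation; "ft_force": force on the tool from outside, world axes, zero at the start; "moment": the same for the moment, N m; "gripper_width": finger opening in m; "grip_force": force on a finger pad.
Only numpy, scipy, OpenCV 4.12 (cv2) and the standard library are available. Lean on these libraries where they do the work, as an engineer would, in place of code of your own. Each camera call takes 0.05 s, during which the arm holds its last target. There are 200 camera calls.

## Working session

There is one attempt and no reset: what is moved stays moved. The work goes in short steps, Python scripts to look and compute and a tool call to move; the robot and the scene stay as the last step left them, time stands still between calls to the robot, and variables do not carry over. Pictures are saved under pics/ and viewed, at most 10 in all, crops included, and the job is handed in when it is done.

Besides the shell and the picture viewer there is one more tool, called after "Request:" as name(argument=value, ...), one argument or row to a line, values as JSON. arm_command: Moves the arm, as the interface text tells. Shift numbers are shares of 60 cm and turn numbers shares of pi rad, none past 1 either way. Its arguments: {"type":"object","properties":{"xyz":{"type":"array","items":{"type":"array","items":{"type":"number"}}},"twist":{"type":"array","items":{"type":"array","items":{"type":"number"}}},"gripper":{"type":"array","items":{"type":"number"}},"grip_force":{"type":"number"}},"required":["xyz","twist","gripper"]}

```bash
mkdir -p pics; ls
python3 - <<'E'
from plant import manip
import cv2,numpy as np,pickle
o=manip.get_obs();print({k:np.round(v,3) for k,v in o.items()})
d={}
for n in("scene","top"):
    c=manip.camera(n);d[n]=c
    print(n,{k:np.round(v,4).tolist() for k,v in c.items() if k!="pixels"})
pickle.dump(d,open("c0.pkl","wb"))
for n in d: cv2.imwrite(f"pics/{n}0.png",cv2.resize(d[n]["pixels"][:,:,::-1],(800,600),interpolation=cv2.INTER_CUBIC))
E
```

```text
pics
{'time': np.float64(0.0), 'joint_pos': array([ 1.2  ,  0.308,  1.508, -0.   ,  1.328, -0.074]), 'qd': array([-0.   , -0.001,  0.001, -0.   , -0.002,  0.001]), 'joint_efforts': array([-1.0000e-03, -4.5755e+01, -2.5191e+01,  0.0000e+00,  1.4000e-02,
       -0.0000e+00]), 'tcp_pos': array([0.168, 0.549, 0.23 ]), 'ee_rot': array([-4.660e-01, -3.106e+00,  3.000e-03]), 'ft_force': array([ 0.717, -0.123, -0.322]), 'moment': array([-0.037, -0.006, -0.02 ]), 'grip_force': np.float64(0.0), 'gripper_width': np.float64(0.085)}
scene {'fovy': 55.0653, 'cx': 252.7228, 'cy': 195.1485, 'eye': [1.4294, 0.3284, 0.6726], 'rotation': [0.6565, 0.9778, 1.7736]}
top {'fovy': 48.9386, 'cx': 257.3, 'cy': 190.7438, 'eye': [0.3273, 0.0161, 1.4947], 'rotation': [0.1409, -0.1399, -1.5941]}
```

View pics/top0.png

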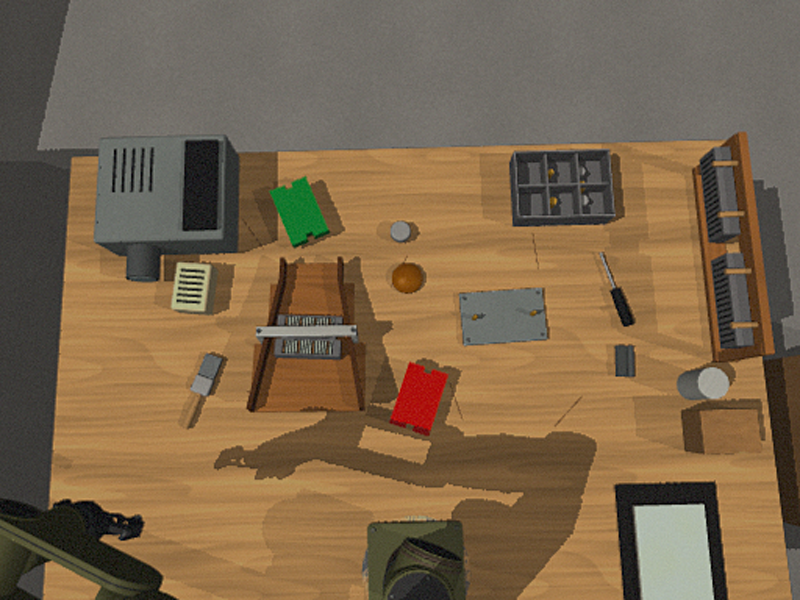

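View pics/scene0.png

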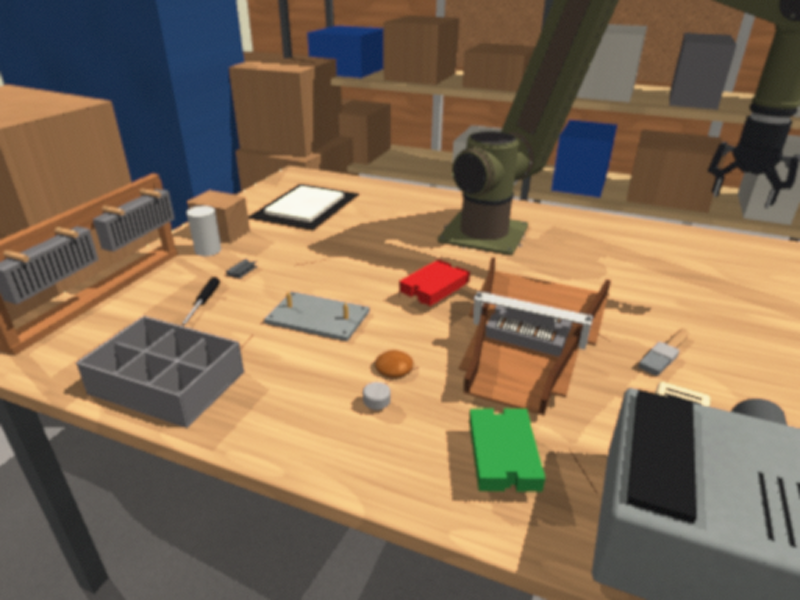

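The top view shows three tray-shaped things: grey under the bar at (308,335), green at (299,211) and red at (418,398). The grey one in the chute, beneath the bar, is the one meant. The stand is at (503,316) with pegs at (476,316) and (534,312). The chute's narrow, low mouth is at the top of the picture, away from the robot. Next I'll enlarge the chute and stand.

Run:
```python
import cv2,numpy as np,pickle
d=pickle.load(open("c0.pkl","rb"))
def crop(n,x,y,w,h,s):
    im=np.ascontiguousarray(cv2.resize(d[n]["pixels"][y:y+h,x:x+w,::-1],(w*s,h*s),interpolation=cv2.INTER_CUBIC))
    for u in range(x-x%10+10,x+w,10): cv2.line(im,((u-x)*s,0),((u-x)*s,6 if u%50 else 14),(255,255,0),1); cv2.putText(im,str(u),((u-x)*s-8,16),0,.3,(255,255,0),1)
    for v in range(y-y%10+10,y+h,10): cv2.line(im,(0,(v-y)*s),(6,(v-y)*s),(255,255,0),1); cv2.putText(im,str(v),(7,(v-y)*s+3),0,.3,(255,255,0),1)
    return im
a=crop("top",155,162,80,104,5);b=crop("scene",295,162,80,104,5)
b=crop("scene",294,162,98,104,4) if 0 else b
cv2.imwrite("pics/m1.png",np.hstack([a,b]))
a=crop("top",290,180,64,44,6);b=crop("scene",165,182,74,44,5)
c=np.zeros((264+220,384+0,3),np.uint8);c[:264]=a;c[264:,:370]=b
cv2.imwrite("pics/m2.png",c)
```

```text
(no output)
```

View pics/m1.png

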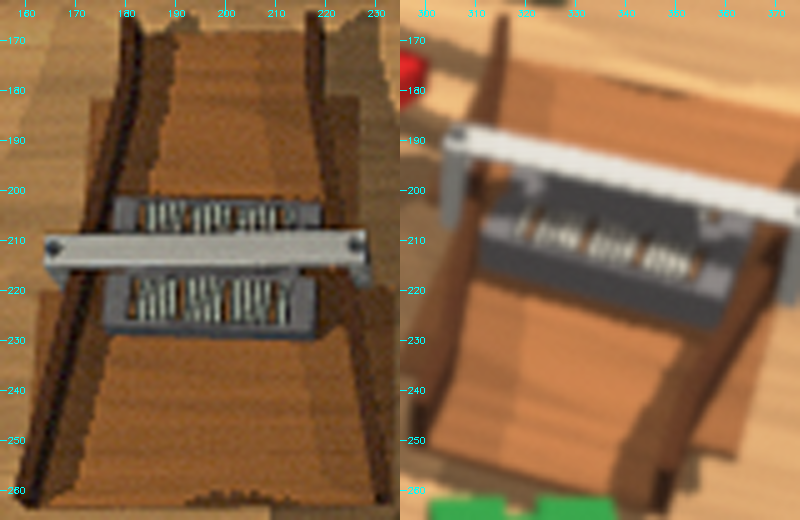

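View pics/m2.png

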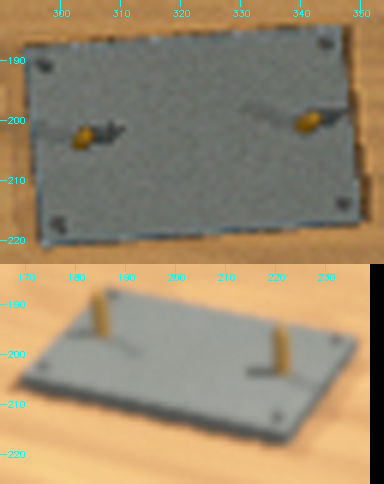

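The m1 crop confirms the grey tray under the bar. In the top view (native pixels) its top face spans about (178,201)-(219,203) to (176,227)-(218,227), and the bar runs from (164,209) to (228,214). m2 shows the stand plate with pegs at about (303.5,203) and (341,200). Next I'll fit the poses in both views and check them with an overlay.

```bash
cat > h.py <<'E'
import numpy as np,cv2,pickle
from scipy.spatial.transform import Rotation as R
from scipy.optimize import least_squares
def proj(c,P):
    f=c["pixels"].shape[0]/2/np.tan(np.radians(c["fovy"])/2)
    q=(np.atleast_2d(P)-c["eye"])@R.from_rotvec(c["rotation"]).as_matrix()
    return np.c_[c["cx"]+f*q[:,0]/-q[:,2],c["cy"]-f*q[:,1]/-q[:,2]]
a=np.radians(10)
def ch(s,y,n): # chute frame from s,y,n
    return np.array([s*np.cos(a)-n*np.sin(a),y,.045+s*np.sin(a)+n*np.cos(a)])
def T2(p,P): # planar pose
    c,s=np.cos(p[2]),np.sin(p[2]);P=np.atleast_2d(P)
    return np.c_[p[0]+c*P[:,0]-s*P[:,1],p[1]+s*P[:,0]+c*P[:,1],P[:,2]]
E
cat > fit.py <<'E'
from h import *
d=pickle.load(open("c0.pkl","rb"))
def px(u,v,s,x,y): return ((u+.5)/s-.5+x,(v+.5)/s-.5+y)
t=lambda u,v:("top",px(u,v,5,155,162))
sc=lambda u,v:("scene",px(u-400,v,5,295,162))
tt=lambda u,v:("top",px(u,v,6,290,180))
ss=lambda u,v:("scene",px(u,v-264,5,165,182))
def fit(pts,fun,p0):
    r=lambda p:np.concatenate([(proj(d[n],fun(p,q))-uv)[0] for (n,uv),q in pts])
    s=least_squares(r,p0,loss="soft_l1");print(np.round(s.x,4));print(np.round(r(s.x).reshape(-1,2),1).tolist());return s.x
B=lambda s,y,n=.061:ch(s,y,n)
C=fit([(t(45,236),B(.04,-.106)),(t(364,231),B(.04,.106)),(t(367,259),B(.062,.106)),(t(46,265),B(.062,-.106)),
 (sc(445,150),B(.04,.106)),(sc(452,128),B(.062,.106)),(sc(425,445),ch(-.13,.06,0)),(sc(655,510),ch(-.13,-.06,0))],T2,[.5,.22,3.1])
def tray(p,q): # p: s,y,yaw ; q tray frame
    c,s=np.cos(p[2]),np.sin(p[2]); return T2(C,ch(p[0]+c*q[0]-s*q[1],p[1]+s*q[0]+c*q[1],q[2]))
Y=fit([(t(116,197),(-.045,-.07,.028)),(t(321,203),(-.045,.07,.028)),(t(105,324),(.045,-.07,.028)),(t(316,326),(.045,.07,.028))],tray,[.05,0,0])
S=fit([(tt(24,47),(.06,.095,.014)),(tt(343,25),(.06,-.095,.014)),(tt(361,219),(-.06,-.095,.014)),(tt(42,243),(-.06,.095,.014)),
 (ss(18,379),(.06,-.095,.014)),(ss(285,440),(.06,.095,.014)),(ss(357,344),(-.06,.095,.014)),(ss(108,289),(-.06,-.095,.014)),
 (ss(99,293),(0,-.066,.05)),(ss(281,327),(0,.066,.05)),(ss(102,337),(0,-.066,.014)),(ss(281,374),(0,.066,.014))],T2,[.56,-.12,0])
np.savez("fit.npz",C=C,Y=Y,S=S)
out=[]
for n,x,y,w,h,s in(("top",155,162,80,104,5),("scene",295,162,80,104,5)):
    im=np.ascontiguousarray(cv2.resize(d[n]["pixels"][y:y+h,x:x+w,::-1],None,fx=s,fy=s))
    def ln(P,col):
        q=proj(d[n],np.vstack(P));q=(q-[x,y]+.5)*s-.5
        cv2.polylines(im,[np.round(q).astype(int)],False,col,1)
    hw=lambda s_:.06 if s_<-.08 else .074+.18*s_
    for g in(1,-1):
        for n_ in(0,.034): ln([T2(C,ch(s_,g*hw(s_),n_)) for s_ in(-.13,-.081,-.08,.21)],(0,255,255))
    for e in(-.13,.21): ln([T2(C,ch(e,g*hw(e),0)) for g in(1,-1)],(0,255,255))
    ln([T2(C,B(*q)) for q in((.04,-.106),(.04,.106),(.062,.106),(.062,-.106),(.04,-.106))],(255,0,0))
    for z in(0,.028): ln([tray(Y,(i*.045,j*.07,z)) for i,j in((1,1),(1,-1),(-1,-1),(-1,1),(1,1))],(0,255,0))
    ln([tray(Y,(i*.007,j*.045,.052)) for i,j in((1,1),(1,-1),(-1,-1),(-1,1),(1,1))],(255,0,255))
    out.append(im)
cv2.imwrite("pics/ov.png",np.hstack(out))
E
python3 fit.py
```

```text
[0.5542 0.2187 3.1343]
[[0.0, -0.5], [0.3, -0.8], [-0.3, -0.1], [-0.6, 0.0], [-0.6, -1.0], [0.2, -1.2], [0.8, 0.2], [-0.3, -0.7]]
[ 0.0518  0.0019 -0.0375]
[[0.1, -0.0], [0.1, -0.6], [0.1, 0.1], [-0.2, 0.4]]
[ 0.5505 -0.2131  0.0413]
[[-0.3, -1.1], [-0.5, -1.1], [0.1, -0.1], [-0.4, -0.4], [-0.2, -1.1], [0.0, -1.4], [0.4, -1.6], [-0.0, -0.8], [-0.4, -0.7], [-0.2, -0.0], [0.1, -0.2], [0.3, -0.0]]
```

View pics/ov.png

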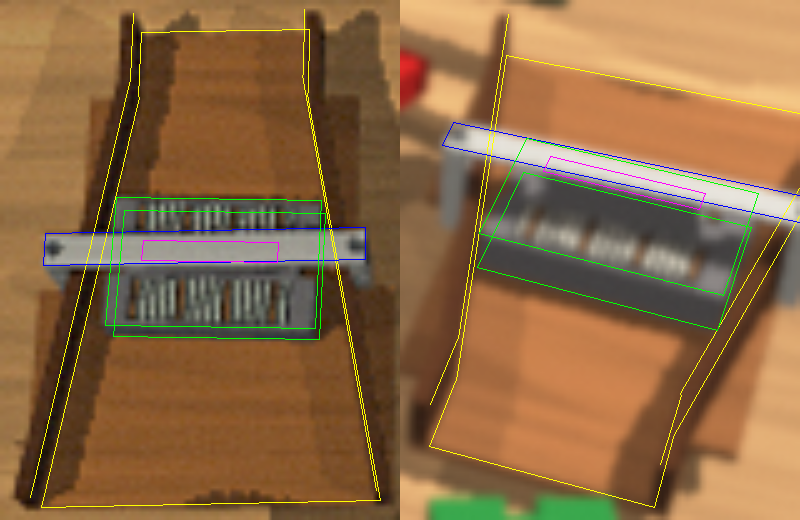

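The fits hold: residuals are about 1 px, the tray is at s≈52 mm with yaw −2°, and the overlay outlines match the picture in both views. Next I'll work out the push waypoints, leaning 29° off square to the floor.

```bash
cat >> h.py <<'E'
F=np.load("fit.npz") if __import__("os").path.exists("fit.npz") else None
def rel(p0,r0,wps):
    """fractions for each waypoint (pos, Rotation) from pose p0,r0"""
    for p,r in wps:
        x=r0.inv().apply(np.asarray(p).ravel()-p0)/.6; w=(r0.inv()*r).as_rotvec()/np.pi
        print(np.round(x,4).tolist(),np.round(w,4).tolist())
def lean(th,C): # tool x up-chute, z leading th off -normal up-chute
    b=th+a
    return R.from_euler("z",C[2])*R.from_matrix(np.array([[np.cos(b),0,np.sin(b)],[0,-1,0],[np.sin(b),0,-np.cos(b)]]))
def cpt(s,y,n): return T2(F["C"],ch(s,y,n))[0]
E
python3 - <<'E'
from h import *
from plant import manip
r0=R.from_rotvec([-.466,-3.106,.003]);p0=np.array([.169,.55,.231])
L=lean(np.radians(29),F["C"]);print(L.as_matrix().round(2))
print(cpt(-.028,.002,.12),cpt(-.028,.002,.011),cpt(.049,.002,.011))
rel(p0,r0,[([.36,.38,.28],r0),(cpt(-.028,.002,.12),L)])
print("steps");rel(cpt(-.028,.002,.12),L,[(cpt(-.028,.002,.011),L),(cpt(.049,.002,.011),L)])
E
```

```text
[[-0.78  0.01 -0.63]
 [ 0.01  1.    0.  ]
 [ 0.63  0.   -0.78]]
[0.60256059 0.21632028 0.15831478] [0.58363344 0.21645782 0.05097074] [0.50780525 0.21700886 0.06434165]
[-0.3874, -0.1776, -0.0815] [0.0, 0.0, 0.0]
[-0.8541, -0.3193, 0.1213] [0.0309, 0.2149, -0.0891]
steps
[-0.0881, -0.0, 0.1589] [0.0, 0.0, 0.0]
[0.0242, -0.0, 0.2211] [0.0, 0.0, 0.0]
```

Request:
arm_command(
  xyz=[
    [-0.1,-0.045,-0.03],
    [-0.2,-0.09,-0.05],
    [-0.3,-0.135,-0.08],
    [-0.387,-0.178,-0.08],
    [-0.48,-0.205,-0.06],
    [-0.57,-0.235,-0.02],
    [-0.66,-0.26,0.02],
    [-0.75,-0.29,0.06],
    [-0.854,-0.319,0.1],
    [-0.854,-0.319,0.121],
  ],
  twist=[
    [0,0,0],
    [0,0,0],
    [0,0,0],
    [0,0,0],
    [0.006,0.043,-0.018],
    [0.012,0.086,-0.036],
    [0.018,0.129,-0.054],
    [0.024,0.172,-0.071],
    [0.0309,0.2149,-0.0891],
    [0.0309,0.2149,-0.0891],
  ],
  gripper=[0,0,0,0,0,0,0,0,0,0],
  grip_force=30,
)

```text
time: 1.35
tcp_pos: [0.6053, 0.2125, 0.147]
ee_rot: [-0.016, -2.449, -0.003]
ft_force: [-0.7, 0.3, -1.6]
gripper_width: -0.0001
grip_force: 0.0
```

```bash
cat > m.py <<'E'
from h import *
from plant import manip
def st():
    o=manip.get_obs();return np.array(o["tcp_pos"]),R.from_rotvec(o["ee_rot"]),o
def cs(p): # world->s,y,n
    C=F["C"];q=R.from_euler("z",-C[2]).apply(p-[C[0],C[1],.045]);return np.array([q[0]*np.cos(a)+q[2]*np.sin(a),q[1],-q[0]*np.sin(a)+q[2]*np.cos(a)])
def snap(n,f=None):
    c=manip.camera(n)
    if f: cv2.imwrite(f"pics/{f}.png",c["pixels"][:,:,::-1])
    return c
E
python3 - <<'E'
from m import *
c=snap("scene","s1")
p,r,o=st();L=lean(np.radians(29),F["C"])
print(o["time"],p,o["qd"].round(3),o["joint_pos"].round(2),cs(p)*1e3,(r.inv()*L).as_rotvec())
rel(p,r,[(cpt(-.028,.002,.06),L),(cpt(-.028,.002,.011),L),(cpt(0,.002,.011),L),(cpt(.049,.002,.011),L)])
E
```

```text
1.4 [0.60389594 0.21317437 0.14840143] [ 0.046 -0.136  0.061  0.026  0.038  0.025] [ 0.2   0.84  0.94  0.15  2.04 -1.34] [-31.05897424   5.13612324 110.47309954] [ 0.00127586 -0.01010977 -0.00452325]
[-0.0371, 0.0053, 0.0757] [0.0004, -0.0032, -0.0014]
[-0.0774, 0.0054, 0.1467] [0.0004, -0.0032, -0.0014]
[-0.0368, 0.0052, 0.1697] [0.0004, -0.0032, -0.0014]
[0.0342, 0.0048, 0.2101] [0.0004, -0.0032, -0.0014]
```

Request:
arm_command(
  xyz=[
    [-0.012,0,0.022],
    [-0.024,0,0.044],
    [-0.036,0,0.066],
    [-0.0485,0,0.0874],
    [-0.0485,0,0.0874],
    [-0.0485,0,0.0874],
    [-0.0485,0,0.0874],
    [-0.0485,0,0.0874],
    [-0.0485,0,0.0874],
    [-0.0485,0,0.0874],
  ],
  twist=[
    [0,0,0],
    [0,0,0],
    [0,0,0],
    [0,0,0],
    [0,0,0],
    [0,0,0],
    [0,0,0],
    [0,0,0],
    [0,0,0],
    [0,0,0],
  ],
  gripper=[0,0,0,0,0,0,0,0,0,0],
)

```text
time: 2.65
tcp_pos: [0.5922, 0.2165, 0.0996]
ee_rot: [-0.008, -2.462, -0.005]
ft_force: [0.9, -0.8, -0.2]
gripper_width: -0.0001
grip_force: 0.0
```

Run:
```python
from m import *
c=snap("scene","s2")
p,r,o=st();L=lean(np.radians(29),F["C"])
print(p,o["ft_force"].round(1),cs(p)*1e3,(r.inv()*L).as_rotvec())
im=c["pixels"][130:280,280:430,::-1];cv2.imwrite("pics/s2c.png",cv2.resize(im,None,fx=3.6,fy=3.6,interpolation=cv2.INTER_CUBIC))
```

```text
[0.59214343 0.21650518 0.09961431] [-0.   0.5 -0.5] [-27.93327805   1.8907987   60.38220991] [0.0013541  0.00096006 0.00113891]
```

View pics/s2c.png

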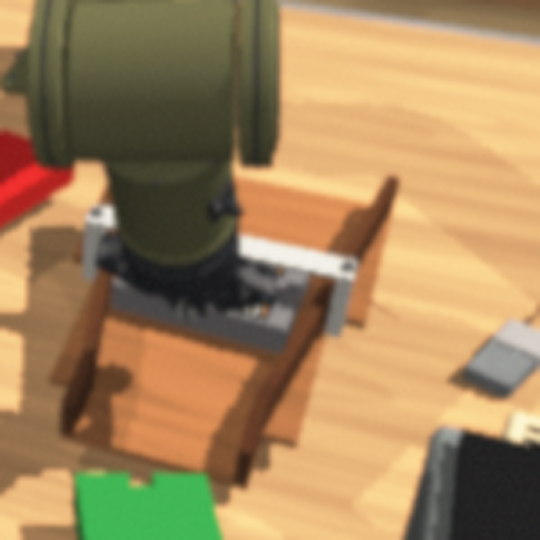

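The picture shows the tool above the low part of the chute, clear of the bar, and tracking is within 0.5 mm. Next I'll descend and start the push.

Request:
arm_command(
  xyz=[
    [-0.013,0,0.024],
    [-0.026,0,0.048],
    [-0.0396,0,0.0714],
    [-0.0396,0,0.0714],
    [-0.025,0,0.0795],
    [-0.0104,0,0.0876],
    [0.0042,0,0.0957],
    [0.0188,0,0.1037],
    [0.0334,0,0.1118],
    [0.0334,0,0.1118],
  ],
  twist=[
    [0,0,0],
    [0,0,0],
    [0,0,0],
    [0,0,0],
    [0,0,0],
    [0,0,0],
    [0,0,0],
    [0,0,0],
    [0,0,0],
    [0,0,0],
  ],
  gripper=[0,0,0,0,0,0,0,0,0,0],
)

```text
time: 3.95
tcp_pos: [0.5332, 0.217, 0.0607]
ee_rot: [-0.008, -2.461, -0.005]
ft_force: [1.1, 0.1, 0.7]
gripper_width: -0.0
grip_force: 0.0
```

Run:
```python
from m import *
p,r,o=st()
print(p,o["ft_force"].round(1),cs(p)*1e3)
```

```text
[0.53317385 0.21704804 0.06073858] [1.1 0.1 0.7] [23.39207395  1.77647266 11.85672411]
```

Request:
arm_command(
  xyz=[
    [0.006,0,0.003],
    [0.012,0,0.0065],
    [0.018,0,0.01],
    [0.024,0,0.0132],
    [0.03,0,0.0165],
    [0.035,0,0.0193],
    [0.0394,0,0.0218],
    [0.0394,0,0.0218],
    [0.0394,0,0.0218],
    [0.0394,0,0.0218],
  ],
  twist=[
    [0,0,0],
    [0,0,0],
    [0,0,0],
    [0,0,0],
    [0,0,0],
    [0,0,0],
    [0,0,0],
    [0,0,0],
    [0,0,0],
    [0,0,0],
  ],
  gripper=[0,0,0,0,0,0,0,0,0,0],
)

```text
time: 5.2
tcp_pos: [0.5071, 0.2171, 0.0646]
ee_rot: [-0.008, -2.46, -0.005]
ft_force: [0.4, -0.5, -0.4]
gripper_width: 0.0001
grip_force: 0.1
```

Run:
```python
from m import *
p,r,o=st()
print(p,o["ft_force"].round(1),cs(p)*1e3)
for n in("top","scene"):
    c=snap(n,n+"3");pickle.dump(c,open(n+"3.pkl","wb"))
t=cv2.imread("pics/top3.png")[162:266,155:235];s=cv2.imread("pics/scene3.png")[162:266,295:375]
cv2.imwrite("pics/m3.png",cv2.resize(np.hstack([t,s]),None,fx=5,fy=5,interpolation=cv2.INTER_CUBIC))
```

```text
[0.50712833 0.21714464 0.06460934] [ 0.4 -0.5 -0.4] [49.71407532  1.86914123 11.145916  ]
```

View pics/m3.png

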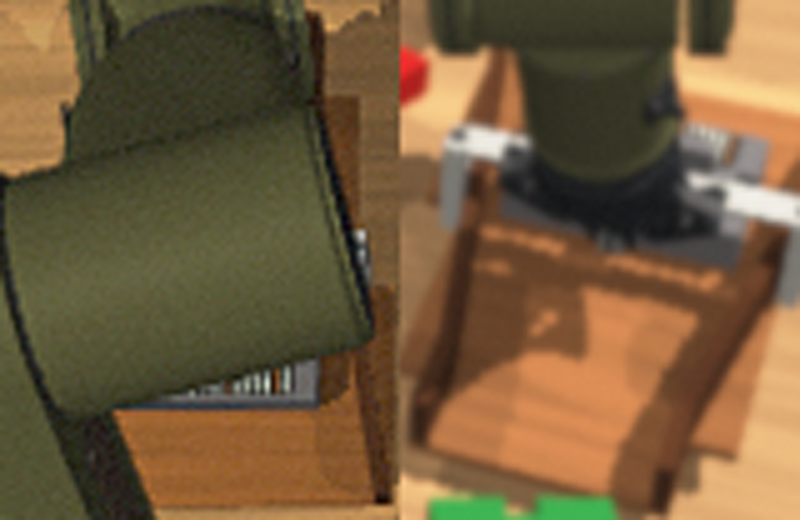

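The tray has moved up-chute: in the top panel its high edge is at row ~406, against 338 before, which is about 47 mm. In the scene panel the spine is past the bar. Next I'll withdraw the tool.

Request:
arm_command(
  xyz=[
    [-0.03,0,-0.0166],
    [-0.07,0,-0.0388],
    [-0.1123,0,-0.0622],
    [-0.1123,0,-0.0622],
    [-0.09,0,-0.102],
    [-0.068,0,-0.142],
    [-0.046,0,-0.182],
    [-0.0242,0,-0.2211],
    [0,0,-0.26],
    [0,0,-0.3],
  ],
  twist=[
    [0,0,0],
    [0,0,0],
    [0,0,0],
    [0,0,0],
    [0,0,0],
    [0,0,0],
    [0,0,0],
    [0,-0.04,0],
    [0,-0.08,0],
    [0,-0.12,0],
  ],
  gripper=[0,0,0,0,0,0,0,0,0,0],
)

```text
time: 6.55
tcp_pos: [0.6194, 0.2163, 0.2067]
ee_rot: [-0.009, -2.842, -0.004]
ft_force: [-0.6, 0.3, -0.3]
gripper_width: 0.0005
grip_force: 0.0
```

Run:
```python
from m import *
p,r,o=st();print(p,r.as_matrix().round(2).tolist())
c=snap("top","top4");pickle.dump(c,open("top4.pkl","wb"))
t=c["pixels"][185:260,160:235,::-1]
w=snap("wrist");pickle.dump((p,r.as_rotvec(),w),open("w4.pkl","wb"))
print({k:np.round(v,4).tolist() for k,v in w.items() if k!="pixels"})
t=cv2.resize(t,None,fx=6,fy=6,interpolation=cv2.INTER_CUBIC)
cv2.imwrite("pics/m4.png",np.hstack([cv2.resize(t,(450,450)),cv2.resize(w["pixels"][:,:,::-1],(350,262)).repeat(1,0) if 0 else cv2.copyMakeBorder(cv2.resize(w["pixels"][:,:,::-1],(350,262)),0,188,0,0,0)]))
```

```text
[0.6194247  0.21627815 0.20666701] [[-0.96, 0.01, -0.3], [0.01, 1.0, 0.0], [0.3, 0.0, -0.96]]
{'fovy': 65.7065, 'cx': 255.2023, 'cy': 190.378, 'hand_eye': [[0.0, 0.9647, 0.2633, 0.0662], [1.0, -0.0, -0.0001, 0.0004], [-0.0001, 0.2633, -0.9647, -0.1426], [0.0, 0.0, 0.0, 1.0]]}
```

View pics/m4.png

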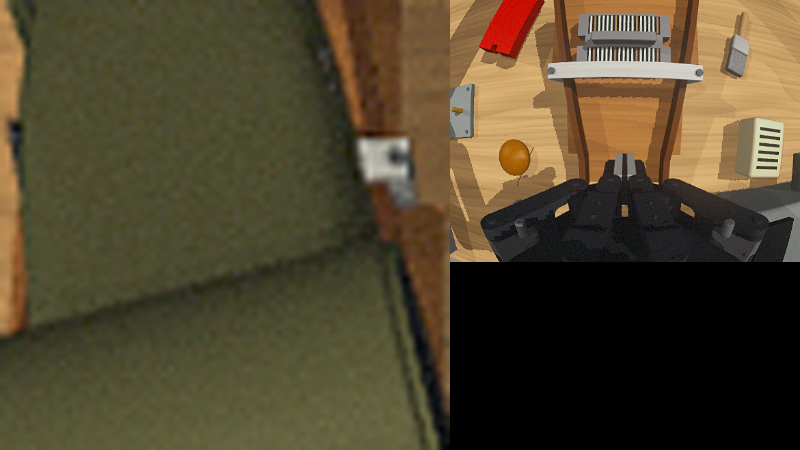

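The wrist view shows the tray up-chute of the bar with its spine fully visible: body at about x 580-670, y 15-62 in the inset, bar at y 72. Next I'll hover over it in the grasp orientation, offset sideways, for a precise fit.

```bash
cat >> h.py <<'E'
def grasp(C,yaw=0): # tool y = down-chute, z=-normal ; yaw of tray in chute plane
    M=np.array([[0,-np.cos(a),np.sin(a)],[-1,0,0],[0,-np.sin(a),-np.cos(a)]])
    return R.from_euler("z",C[2])*R.from_matrix(M)*R.from_rotvec([0,0,-yaw])
E
python3 - <<'E'
from m import *
L=lean(np.radians(29),F["C"]);p0=cpt(.049,.002,.011)+L.apply([0,0,-.18]);r0=L*R.from_rotvec([0,-.12*np.pi,0])
p,r,o=st();print(p-p0,(r0.inv()*r).as_rotvec())
rel(p0,r0,[(cpt(.104,.05,.13),grasp(F["C"]))]);print(cpt(.104,.05,.13))
E
```

```text
[-0.00098062  0.00075476  0.00585478] [-0.003283   -0.00830987 -0.0024287 ]
[0.2269, -0.08, 0.0941] [-0.0323, -0.0323, 0.4992]
[0.47395703 0.16925357 0.19108442]
```

Request:
arm_command(
  xyz=[
    [0.03,-0.01,0],
    [0.06,-0.02,0],
    [0.09,-0.03,0.02],
    [0.12,-0.04,0.04],
    [0.16,-0.05,0.06],
    [0.2,-0.065,0.08],
    [0.2269,-0.08,0.0941],
    [0.2269,-0.08,0.0941],
    [0.2269,-0.08,0.0941],
    [0.2269,-0.08,0.0941],
  ],
  twist=[
    [-0.0035,-0.0035,0.055],
    [-0.007,-0.007,0.11],
    [-0.0105,-0.0105,0.165],
    [-0.014,-0.014,0.22],
    [-0.0175,-0.0175,0.275],
    [-0.021,-0.021,0.33],
    [-0.025,-0.025,0.385],
    [-0.0285,-0.0285,0.44],
    [-0.0323,-0.0323,0.4992],
    [-0.0323,-0.0323,0.4992],
  ],
  gripper=[0,0,0,0,0,0,0,0.4,0.4,0.4],
)

```text
time: 7.9
tcp_pos: [0.4719, 0.1691, 0.19]
ee_rot: [-2.132, -2.122, 0.189]
ft_force: [-0.1, 0.6, -0.7]
gripper_width: 0.0342
grip_force: 0.0
```

```bash
cat >> m.py <<'E'
import time
def wproj(w,p,r,P):
    H=np.array(w["hand_eye"]);f=192/np.tan(np.radians(w["fovy"])/2)
    q=(r.inv().apply(np.atleast_2d(P)-p)-H[:3,3])@H[:3,:3]
    v=np.c_[q[:,0],-q[:,1]];d=np.hypot(*v.T);t=np.arctan2(d,-q[:,2])
    return np.array([w["cx"],w["cy"]])+v*(f*t/d)[:,None]
def samp(segs,n=40): # segs list of (A,B)
    return np.vstack([np.linspace(A,B,n) for A,B in segs])
def rect(x,y,z): 
    q=[(x,y,z),(x,-y,z),(-x,-y,z),(-x,y,z)];return [(q[i],q[(i+1)%4]) for i in range(4)]
def edgefit(w,p,r,fun,pts,p0,sc):
    g=cv2.GaussianBlur(cv2.cvtColor(w["pixels"],cv2.COLOR_RGB2GRAY),(3,3),0)
    D=cv2.distanceTransform((cv2.Canny(g,30,90)==0).astype(np.uint8),cv2.DIST_L2,5)
    def res(k):
        u=wproj(w,p,r,fun(p0+k*sc)).astype(np.float32)
        return np.minimum(cv2.remap(D,u[:,:1],u[:,1:],cv2.INTER_LINEAR,borderValue=0),5).ravel()
    from scipy.optimize import differential_evolution
    s=differential_evolution(lambda k:np.mean(np.minimum(res(k),4)),[(-1,1)]*len(p0),seed=1,maxiter=150,tol=1e-6)
    return p0+s.x*sc,s.fun
E
cat > fitw.py <<'E'
from m import *
def trayP(k,Q):
    c,s=np.cos(k[2]),np.sin(k[2])
    return T2(F["C"],np.array([ch(k[0]+c*q[0]-s*q[1],k[1]+s*q[0]+c*q[1],q[2]) for q in Q]))
Q=samp(rect(.045,.07,.028)+rect(.007,.045,.052))
def go(w,p,r,k0,name):
    k,f=edgefit(w,p,r,lambda k:trayP(k,Q),Q,np.array(k0),np.array([.012,.012,.06]))
    print("tray s,y,yaw",k,f)
    im=w["pixels"][:,:,::-1].copy()
    for u in wproj(w,p,r,trayP(k,Q)): cv2.circle(im,tuple(int(round(x)) for x in u),0,(0,255,0),-1)
    cv2.imwrite(f"pics/{name}.png",cv2.resize(im,(800,600)));return k
if __name__=="__main__":
    p,r,o=st();w=snap("wrist");pickle.dump((p,r.as_rotvec(),w),open("w5.pkl","wb"))
    print(p,cs(p),o["gripper_width"],np.linalg.norm(o["qd"]))
    k=go(w,p,r,[.104,.002,0.],"w5")
    p4,r4,w4=pickle.load(open("w4.pkl","rb"));go(w4,p4,R.from_rotvec(r4),[.104,.002,0.],"w4")
E
python3 fitw.py
```

```text
[0.47186244 0.16909923 0.19002163] [0.10587706 0.05016955 0.12858984] 0.0341550467476169 0.07333378086721971
tray s,y,yaw [ 0.10133057  0.00194786 -0.02094855] 1.4997444152832031
tray s,y,yaw [ 0.11599297  0.00137787 -0.01074524] 1.2801733016967773
```

View pics/w5.png

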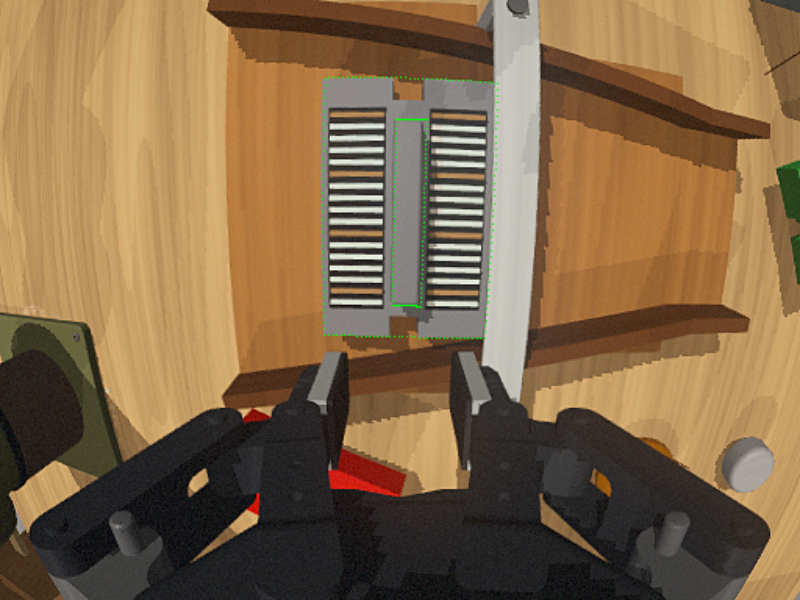

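The fitted outline lies on the grey tray body, and the spine is centred at about (408,213) in the view. The tray is at s≈102 mm, y≈2 mm, yaw≈−0.02, which clears the bar. Next I'll move over the spine and descend.

Run:
```python
from m import *
p0=cpt(.104,.05,.13);r0=grasp(F["C"]);G=grasp(F["C"],-.02)
p,r,o=st();print(p-p0,(r0.inv()*r).as_rotvec(),o["qd"].round(3))
rel(p0,r0,[(cpt(.102,.002,n),G) for n in(.1,.06,.032)])
```

```text
[-0.0015902  -0.00012726 -0.00091604] [ 0.00347827  0.00121709 -0.00413336] [-0.003 -0.002 -0.012  0.    -0.007 -0.006]
[0.08, 0.0033, 0.05] [-0.0, 0.0, 0.0064]
[0.08, 0.0033, 0.1167] [-0.0, 0.0, 0.0064]
[0.08, 0.0033, 0.1633] [-0.0, 0.0, 0.0064]
```

Request:
arm_command(
  xyz=[
    [0.04,0.0015,0.02],
    [0.08,0.0033,0.05],
    [0.08,0.0033,0.05],
    [0.08,0.0033,0.05],
    [0.08,0.0033,0.08],
    [0.08,0.0033,0.1],
    [0.08,0.0033,0.11],
    [0.08,0.0033,0.1167],
    [0.08,0.0033,0.1167],
    [0.08,0.0033,0.1167],
  ],
  twist=[
    [0,0,0.0064],
    [0,0,0.0064],
    [0,0,0.0064],
    [0,0,0.0064],
    [0,0,0.0064],
    [0,0,0.0064],
    [0,0,0.0064],
    [0,0,0.0064],
    [0,0,0.0064],
    [0,0,0.0064],
  ],
  gripper=[0.4,0.4,0.4,0.4,0.4,0.4,0.4,0.4,0.4,0.4],
)

```text
time: 9.2
tcp_pos: [0.4643, 0.2175, 0.1225]
ee_rot: [-2.159, -2.102, 0.183]
ft_force: [-0.5, -0.5, -0.5]
gripper_width: 0.0339
grip_force: 0.0
```

Run:
```python
from m import *
from fitw import *
p,r,o=st();w=snap("wrist");pickle.dump((p,r.as_rotvec(),w),open("w6.pkl","wb"));cv2.imwrite("pics/w6.png",w["pixels"][:,:,::-1])
print(cs(p)*1e3,o["ft_force"].round(1),o["gripper_width"])
```

```text
[101.91638128   1.77584776  60.69133384] [-0.5 -0.5 -0.5] 0.03390917885508118
```

Request:
arm_command(
  xyz=[
    [0,0,0.012],
    [0,0,0.024],
    [0,0,0.036],
    [0,0,0.0467],
    [0,0,0.0467],
    [0,0,0.0467],
    [0,0,0.0467],
    [0,0,0.0467],
    [0,0,0.0467],
    [0,0,0.0467],
  ],
  twist=[
    [0,0,0],
    [0,0,0],
    [0,0,0],
    [0,0,0],
    [0,0,0],
    [0,0,0],
    [0,0,0],
    [0,0,0],
    [0,0,0],
    [0,0,0],
  ],
  gripper=[0.4,0.4,0.4,0.4,0.4,0.4,0,0,0,0],
  grip_force=70,
)

```text
time: 10.5
tcp_pos: [0.4597, 0.2176, 0.0949]
ee_rot: [-2.159, -2.102, 0.183]
ft_force: [1.4, 0.7, 4.2]
gripper_width: 0.0124
grip_force: 71.7
```

Run:
```python
from m import *
p,r,o=st()
print(cs(p)*1e3,o["ft_force"].round(1),o["gripper_width"],o["grip_force"])
```

```text
[101.66609207   1.70846645  32.76843181] [1.4 0.7 4.2] 0.012409921663386453 71.73988580703735
```

The spine is gripped at 12.4 mm opening and 72 N. Because the tray's low edge is still under the bar's upper edge (s 57 against 62), I'll lift it slightly, carry it up-chute and then raise it.

Request:
arm_command(
  xyz=[
    [0,0,-0.007],
    [0,0,-0.0133],
    [0,-0.03,-0.0133],
    [0,-0.06,-0.0133],
    [0,-0.09,-0.0133],
    [0,-0.1,-0.03],
    [0,-0.1,-0.08],
    [0,-0.1,-0.13],
    [0,-0.1,-0.18],
    [0,-0.1,-0.18],
  ],
  twist=[
    [0,0,0],
    [0,0,0],
    [0,0,0],
    [0,0,0],
    [0,0,0],
    [0,0,0],
    [0,0,0],
    [0,0,0],
    [0,0,0],
    [0,0,0],
  ],
  gripper=[0,0,0,0,0,0,0,0,0,0],
)

```text
time: 11.75
tcp_pos: [0.4211, 0.2196, 0.2139]
ee_rot: [-2.162, -2.104, 0.174]
ft_force: [-0.2, 0.2, -3.1]
gripper_width: 0.0123
grip_force: 71.1
```

Run:
```python
from m import *
p,r,o=st();print(p,cs(p)*1e3,o["ft_force"].round(1),o["moment"].round(2),o["gripper_width"],o["grip_force"])
C,S=F["C"],F["S"]
# commanded pose
p0=cpt(.102,.002,.032)+grasp(C,-.02).apply([0,-.06,-.108]);r0=grasp(C,-.02)
print(p-p0)
# vertical tool, tool y = stand +x(ish), x = stand +y
V=lambda yaw:R.from_euler("z",yaw)*R.from_matrix(np.array([[0,1,0],[1,0,0],[0,0,-1.]]))
print(V(0).as_matrix(), r0.as_matrix().round(2))
off=np.array([S[0],S[1]])
rel(p0,r0,[([p0[0],p0[1],.25],V(S[2])),([S[0]-.0,S[1]+.2,.25],V(S[2])),([S[0],S[1]+.05,.22],V(S[2])),([S[0],S[1],.2],V(S[2]))])
```

```text
[0.42107332 0.21962448 0.21385201] [1.60392942e+02 1.47093065e-02 1.43175224e+02] [-0.2  0.2 -3.1] [ 0.01 -0.21  0.03] 0.012297136674971251 71.12265586853027
[0.00212785 0.00076993 0.00285001]
[[ 0.  1.  0.]
 [ 1.  0.  0.]
 [ 0.  0. -1.]] [[ 0.03  0.98 -0.17]
 [ 1.   -0.03  0.  ]
 [-0.   -0.17 -0.98]]
[-0.0002, -0.0113, -0.064] [-0.0556, -0.0008, -0.0218]
[-0.3808, 0.2151, -0.1026] [-0.0556, -0.0008, -0.0218]
[-0.6306, 0.2306, -0.0537] [-0.0556, -0.0008, -0.0218]
[-0.7137, 0.2386, -0.0209] [-0.0556, -0.0008, -0.0218]
```

Request:
arm_command(
  xyz=[
    [0,-0.011,-0.04],
    [-0.04,0.01,-0.07],
    [-0.12,0.06,-0.08],
    [-0.2,0.11,-0.09],
    [-0.28,0.16,-0.1],
    [-0.38,0.215,-0.1026],
    [-0.47,0.22,-0.1026],
    [-0.56,0.225,-0.1026],
    [-0.65,0.23,-0.1026],
    [-0.72,0.2386,-0.1026],
  ],
  twist=[
    [-0.01,0,-0.004],
    [-0.02,0,-0.008],
    [-0.03,0,-0.012],
    [-0.04,0,-0.016],
    [-0.0556,-0.0008,-0.0218],
    [-0.0556,-0.0008,-0.0218],
    [-0.0556,-0.0008,-0.0218],
    [-0.0556,-0.0008,-0.0218],
    [-0.0556,-0.0008,-0.0218],
    [-0.0556,-0.0008,-0.0218],
  ],
  gripper=[0,0,0,0,0,0,0,0,0,0],
)

```text
time: 13.0
tcp_pos: [0.5573, -0.2187, 0.246]
ee_rot: [-2.174, -2.263, -0.002]
ft_force: [0.1, 1.2, -2.6]
gripper_width: 0.0124
grip_force: 70.9
```

```bash
cat >> h.py <<'E'
V=lambda yaw:R.from_euler("z",yaw)*R.from_matrix(np.array([[0,1,0],[1,0,0],[0,0,-1.]]))
E
python3 - <<'E'
from m import *
C,S=F["C"],F["S"]
q0=cpt(.102,.002,.032)+grasp(C,-.02).apply([0,-.06,-.108]);g=grasp(C,-.02)
p0=q0+g.apply(np.array([-.72,.2386,-.1026])*.6);r0=g*R.from_rotvec(np.array([-.0556,-.0008,-.0218])*np.pi)
p,r,o=st();print(p,p0,(r0.inv()*r).as_rotvec(),o["grip_force"])
rel(p0,r0,[([S[0],S[1]-.17,.25],V(S[2]))])
E
```

```text
[ 0.55733191 -0.2187381   0.24598017] [ 0.55892075 -0.21695073  0.24827249] [0.00171145 0.00309414 0.00106214] 70.9499180316925
[-0.2762, -0.0254, -0.0029] [0.0, 0.0, 0.0]
```

Request:
arm_command(
  xyz=[
    [-0.06,-0.005,0],
    [-0.12,-0.01,0],
    [-0.18,-0.015,-0.002],
    [-0.24,-0.02,-0.003],
    [-0.2762,-0.0254,-0.003],
    [-0.2762,-0.0254,-0.003],
    [-0.2762,-0.0254,-0.003],
    [-0.2762,-0.0254,-0.003],
    [-0.2762,-0.0254,-0.003],
    [-0.2762,-0.0254,-0.003],
  ],
  twist=[
    [0,0,0],
    [0,0,0],
    [0,0,0],
    [0,0,0],
    [0,0,0],
    [0,0,0],
    [0,0,0],
    [0,0,0],
    [0,0,0],
    [0,0,0],
  ],
  gripper=[0,0,0,0,0,0,0,0,0,0],
)

```text
time: 14.25
tcp_pos: [0.5505, -0.3827, 0.2497]
ee_rot: [-2.174, -2.268, -0.003]
ft_force: [-0.7, -0.1, -2.8]
gripper_width: 0.0123
grip_force: 70.9
```

Run:
```python
from m import *
S=F["S"]
p,r,o=st();w=snap("wrist");pickle.dump((p,r.as_rotvec(),w),open("w7.pkl","wb"))
print(p,np.linalg.norm(o["qd"]),o["ft_force"].round(1))
# stand predicted location + edge fit of plate
P=samp(rect(.06,.095,.014))
for fix in(1,):
    k,f=edgefit(w,p,r,lambda k:T2(k,P),P,S.copy(),np.array([.01,.01,.05]));print("stand",k,f,"prior",S)
# tray in tool frame: x off, y off, yaw; top of body at tool z = +.004
Q=samp(rect(.045,.07,0)+rect(.007,.045,-.024))
def tr(k):
    c,s=np.cos(k[2]),np.sin(k[2]);q=np.c_[k[0]+c*Q[:,1]-s*Q[:,0],k[1]+s*Q[:,1]+c*Q[:,0],.0045+Q[:,2]+k[3]];return p+r.apply(q)
kt,ft=edgefit(w,p,r,tr,Q,np.zeros(4),np.array([.008,.005,.06,.006]));print("tray in tool x,y,yaw,dz",kt,ft)
im=w["pixels"][:,:,::-1].copy()
for u in np.r_[wproj(w,p,r,T2(k,P)),wproj(w,p,r,tr(kt))]: cv2.circle(im,tuple(int(round(x)) for x in u),0,(0,255,0),-1)
cv2.imwrite("pics/w7.png",cv2.resize(im,(800,600)))
# brass pixels
h=cv2.cvtColor(w["pixels"],cv2.COLOR_RGB2HSV);m=cv2.inRange(h,(12,120,90),(28,255,255))
n,l,s,c=cv2.connectedComponentsWithStats(m)
for i in range(1,n):
    if s[i,4]>15: print("brass",s[i].tolist(),c[i].round(1))
print("pred peg tip/base",wproj(w,p,r,T2(S,[(0,.066,.05),(0,-.066,.05),(0,.066,.014),(0,-.066,.014)])).round(1).tolist())
```

```text
[ 0.55053076 -0.38266779  0.24965332] 0.005590395767422682 [-0.7 -0.1 -2.8]
stand [ 0.54698142 -0.21237499  0.0518206 ] 0.43374672532081604 prior [ 0.55052478 -0.21313693  0.04134379]
tray in tool x,y,yaw,dz [-0.00038256  0.00019     0.00023168  0.00068077] 1.8035736083984375
brass [0, 0, 211, 338, 42941] [ 91.5 133.7]
brass [304, 0, 58, 107, 3379] [331.5  38.7]
brass [334, 0, 169, 313, 21907] [410.2 130.7]
brass [348, 58, 6, 18, 45] [351.1  65.9]
brass [208, 77, 3, 16, 26] [209.4  85. ]
brass [254, 77, 9, 11, 66] [258.  82.]
brass [348, 77, 6, 12, 31] [350.   81.8]
brass [348, 89, 4, 8, 17] [349.2  92.4]
brass [206, 94, 5, 12, 27] [209. 100.]
brass [347, 98, 5, 9, 19] [348.5 101.6]
brass [242, 107, 27, 12, 146] [255.7 109.9]
brass [245, 116, 24, 11, 73] [255.4 123.4]
brass [431, 139, 17, 15, 185] [439.4 146.6]
brass [176, 143, 55, 7, 318] [202.6 146. ]
brass [280, 143, 56, 7, 298] [306.7 145.8]
brass [470, 148, 11, 9, 70] [475.9 152.4]
brass [443, 193, 8, 9, 43] [446.6 196.7]
brass [179, 203, 54, 6, 296] [204.3 205.7]
brass [279, 203, 53, 6, 287] [305.8 205.8]
brass [184, 255, 24, 6, 106] [194.2 257.8]
brass [303, 256, 24, 5, 106] [315.8 257.9]
brass [351, 298, 19, 20, 186] [360.4 307.3]
pred peg tip/base [[260.7, -24.4], [260.8, 80.0], [260.1, -13.0], [260.2, 83.0]]
```

View pics/w7.png

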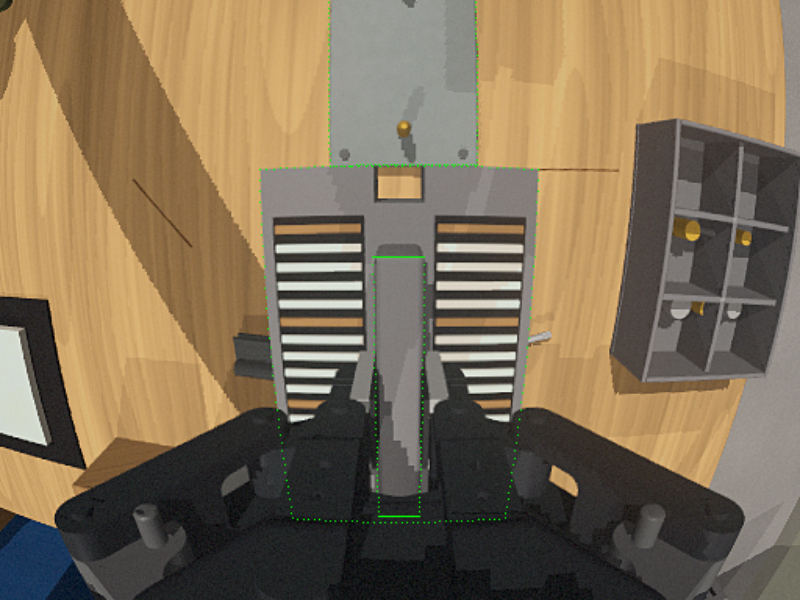

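The tray sits square and centred in the fingers (offset under 0.5 mm). The plate's side edges are matched, and the near peg is at about (404,128) in the view, which puts the stand about 3 mm nearer the robot than the prior fit. I'll back off a little to bring both pegs into view and fix y and yaw.

Request:
arm_command(
  xyz=[
    [-0.04,0,-0.04],
    [-0.08,0,-0.08],
    [-0.11,0,-0.11],
    [-0.11,0,-0.11],
    [-0.11,0,-0.11],
    [-0.11,0,-0.11],
    [-0.11,0,-0.11],
    [-0.11,0,-0.11],
    [-0.11,0,-0.11],
    [-0.11,0,-0.11],
  ],
  twist=[
    [0,0,0],
    [0,0,0],
    [0,0,0],
    [0,0,0],
    [0,0,0],
    [0,0,0],
    [0,0,0],
    [0,0,0],
    [0,0,0],
    [0,0,0],
  ],
  gripper=[0,0,0,0,0,0,0,0,0,0],
)

```text
time: 15.55
tcp_pos: [0.553, -0.4493, 0.3153]
ee_rot: [-2.175, -2.267, -0.003]
ft_force: [0.7, 0.4, -2.9]
gripper_width: 0.012
grip_force: 71.0
```

Run:
```python
from m import *
S=np.array([.547,-.2128,.0518])
p,r,o=st();w=snap("wrist");pickle.dump((p,r.as_rotvec(),w),open("w8.pkl","wb"))
print(p,np.linalg.norm(o["qd"]),o["ft_force"].round(1))
P=samp(rect(.06,.095,.014))
for sc in([.01,.01,.05],[.005,.006,.02]):
    k,f=edgefit(w,p,r,lambda k:T2(k,P),P,S.copy(),np.array(sc));print("stand",k,f)
h=cv2.cvtColor(w["pixels"],cv2.COLOR_RGB2HSV);m=cv2.inRange(h,(12,120,90),(28,255,255))
pr=[(0,.066,.05),(0,-.066,.05),(0,.066,.014),(0,-.066,.014)];u=wproj(w,p,r,T2(k,pr));print(u.round(1).tolist())
n,l,s,c=cv2.connectedComponentsWithStats(m)
for i in range(1,n):
    if s[i,4]>15 and 200<c[i][0]<320 and c[i][1]<150: print("brass",s[i].tolist(),c[i].round(1))
```

```text
[ 0.55299058 -0.4493103   0.31531863] 0.0021026730813916974 [ 0.7  0.4 -2.9]
stand [ 0.5467583  -0.21266872  0.05508174] 0.18510618805885315
stand [ 0.54673641 -0.2126847   0.05576492] 0.18473877012729645
[[256.4, -44.1], [257.9, 37.5], [256.3, -33.5], [257.6, 43.3]]
brass [0, 0, 479, 308, 62215] [200.4 124. ]
brass [255, 37, 7, 11, 65] [257.8  41.8]
brass [256, 77, 6, 10, 18] [258.6  81.2]
brass [271, 80, 7, 12, 31] [274.6  84.6]
brass [176, 143, 55, 7, 326] [203.  146.1]
brass [280, 143, 55, 7, 295] [306.  145.8]
```

Run:
```python
from m import *
S=F["S"];r0=V(S[2]);p0=np.array([S[0],S[1]-.17,.25])+r0.apply([-.066,0,-.066])
p,r,o=st();print(p-p0,(r0.inv()*r).as_rotvec())
T=V(.053)
rel(p0,r0,[([.5468,-.2126,.25],T),([.5468,-.2126,.11],T)])
```

```text
[-0.00025256 -0.00025723 -0.00065551] [-0.00128501  0.00163195 -0.00018666]
[0.3942, 0.0055, 0.11] [0.0, 0.0, -0.0037]
[0.3942, 0.0055, 0.3433] [0.0, 0.0, -0.0037]
```

Request:
arm_command(
  xyz=[
    [0.08,0.001,0.02],
    [0.16,0.002,0.05],
    [0.24,0.003,0.08],
    [0.32,0.0045,0.1],
    [0.3942,0.0055,0.12],
    [0.3942,0.0055,0.18],
    [0.3942,0.0055,0.25],
    [0.3942,0.0055,0.31],
    [0.3942,0.0055,0.3433],
    [0.3942,0.0055,0.3433],
  ],
  twist=[
    [0,0,-0.0037],
    [0,0,-0.0037],
    [0,0,-0.0037],
    [0,0,-0.0037],
    [0,0,-0.0037],
    [0,0,-0.0037],
    [0,0,-0.0037],
    [0,0,-0.0037],
    [0,0,-0.0037],
    [0,0,-0.0037],
  ],
  gripper=[0,0,0,0,0,0,0,0,0,0],
)

```text
time: 16.85
tcp_pos: [0.5456, -0.212, 0.1082]
ee_rot: [-2.159, -2.277, -0.001]
ft_force: [0.1, 0.7, -2.9]
gripper_width: 0.0124
grip_force: 70.8
```

```bash
cat > chk.py <<'E'
from m import *
import sys
p,r,o=st();w=snap("wrist");p,r,o=st();pickle.dump((p,r.as_rotvec(),w),open(sys.argv[1]+".pkl","wb"))
print(p,np.linalg.norm(o["qd"]).round(4),o["ft_force"].round(1))
h=cv2.cvtColor(w["pixels"],cv2.COLOR_RGB2HSV);m=cv2.inRange(h,(12,120,90),(28,255,255))
S=[.5468,-.213,.053]
u=wproj(w,p,r,T2(S,[(0,.066,.05),(0,-.066,.05),(0,.066,.014),(0,.066,.042)]));print("peg pred",u.round(1).tolist())
n,l,s,c=cv2.connectedComponentsWithStats(m)
for i in range(1,n):
    if s[i,4]>15 and 200<c[i][0]<320 and c[i][1]<170: print("brass",s[i].tolist(),c[i].round(1))
P=samp(rect(.06,.095,.014))
# notch edges in tool frame at body top
N=[(.0696,-.008,.0052),(.0696,.008,.0052),(.0576,-.008,.0052),(.0576,.008,.0052)]
print("notch",wproj(w,p,r,p+r.apply(N)).round(1).tolist())
k,f=edgefit(w,p,r,lambda k:T2(k,P),P,np.array(S),np.array([.006,.006,.03]));print("stand",k,f)
E
python3 chk.py w9
```

```text
[ 0.54664621 -0.21252553  0.10957086] 0.0376 [ 0.4 -0.3 -2.2]
peg pred [[254.8, 113.4], [254.8, 284.9], [254.8, 113.1], [254.8, 113.3]]
brass [0, 0, 512, 384, 104258] [242.5 134. ]
brass [251, 108, 14, 12, 115] [257.2 113.6]
brass [176, 143, 55, 7, 311] [202.8 146. ]
brass [280, 143, 55, 7, 301] [306.2 145.8]
notch [[238.2, 105.7], [270.8, 105.7], [238.3, 129.8], [270.6, 129.8]]
stand [ 0.54904733 -0.21417514  0.05208579] 1.8500992059707642
```

At this height the +y peg shows through the notch, about 3 px (2 mm) to the +x side. I'll slide the tool 132 mm along the stand axis so the other peg appears in the same notch. Comparing the two gives x and yaw with no camera bias.

Request:
arm_command(
  xyz=[
    [-0.05,0,0],
    [-0.1,0,0],
    [-0.15,0,0],
    [-0.2,0,0],
    [-0.22,0,0],
    [-0.22,0,0],
    [-0.22,0,0],
    [-0.22,0,0],
    [-0.22,0,0],
    [-0.22,0,0],
  ],
  twist=[
    [0,0,0],
    [0,0,0],
    [0,0,0],
    [0,0,0],
    [0,0,0],
    [0,0,0],
    [0,0,0],
    [0,0,0],
    [0,0,0],
    [0,0,0],
  ],
  gripper=[0,0,0,0,0,0,0,0,0,0],
)

```text
time: 18.15
tcp_pos: [0.5538, -0.3439, 0.1095]
ee_rot: [-2.161, -2.28, -0.003]
ft_force: [-0.1, 0.1, -3.8]
gripper_width: 0.0125
grip_force: 70.9
```

```bash
python3 chk.py w10
python3 - <<'E'
from m import *
# peg centre by back-projection: solve XY of peg at z=.046 from brass bbox centre in w9,w10
for f in("w9","w10"):
    p,r,w=pickle.load(open(f+".pkl","rb"));r=R.from_rotvec(r)
    h=cv2.cvtColor(w["pixels"],cv2.COLOR_RGB2HSV);m=cv2.inRange(h,(12,120,60),(28,255,255))
    m[:,:240]=0;m[:,272:]=0;m[131:]=0;m[:104]=0
    n,l,s,c=cv2.connectedComponentsWithStats(m)
    for i in range(1,n):
        if s[i,4]>20:
            u=s[i,:2]+s[i,2:4]/2-.5
            q=least_squares(lambda x:wproj(w,p,r,[x[0],x[1],.046])[0]-u,[.55,p[1]+.066]).x
            print(f,s[i].tolist(),c[i].round(1),"peg xy",q.round(4),"in tool",r.inv().apply([q[0]-p[0],q[1]-p[1],0]).round(4))
E
```

```text
[ 0.55377713 -0.3439916   0.10946998] 0.0051 [ 0.   0.3 -2.4]
peg pred [[254.7, -58.7], [254.5, 113.8], [254.6, -37.3], [254.7, -53.5]]
brass [247, 108, 15, 12, 122] [254.1 113.4]
brass [176, 143, 55, 7, 297] [203.4 145.8]
brass [280, 143, 55, 7, 299] [306.3 145.8]
notch [[238.2, 105.7], [270.8, 105.7], [238.3, 129.8], [270.6, 129.8]]
stand [ 0.5471804 -0.2176896  0.0529862] 0.49861884117126465
w9 [251, 108, 14, 16, 168] [257.7 115.4] peg xy [ 0.5453 -0.1485] in tool [0.064  0.002  0.0001]
w10 [247, 108, 15, 15, 167] [254.4 115. ] peg xy [ 0.55   -0.2798] in tool [ 0.0643 -0.0004  0.0001]
```

```bash
python3 - <<'E'
from m import *
r0=V(.053);p0=np.array([.5468,-.2126,.11])+r0.apply([-.132,0,0]);T=V(.044)
p,r,o=st();print(p-p0)
rel(p0,r0,[([.5473,-.2135,.105],T)])
E
sed -i 's/w=snap("wrist");p,r,o=st()/w=snap("wrist")/;s/\[.5468,-.213,.053\]/[.5473,-.2139,.044]/' chk.py
```

```text
[-1.55971946e-05  4.23051453e-04 -5.30017528e-04]
[0.2185, 0.0008, 0.0083] [0.0, 0.0, 0.0029]
```

Request:
arm_command(
  xyz=[
    [0.05,0,0],
    [0.1,0,0],
    [0.15,0,0.004],
    [0.19,0.0008,0.008],
    [0.2185,0.0008,0.0083],
    [0.2185,0.0008,0.0083],
    [0.2185,0.0008,0.0083],
    [0.2185,0.0008,0.0083],
    [0.2185,0.0008,0.0083],
    [0.2185,0.0008,0.0083],
  ],
  twist=[
    [0,0,0.0029],
    [0,0,0.0029],
    [0,0,0.0029],
    [0,0,0.0029],
    [0,0,0.0029],
    [0,0,0.0029],
    [0,0,0.0029],
    [0,0,0.0029],
    [0,0,0.0029],
    [0,0,0.0029],
  ],
  gripper=[0,0,0,0,0,0,0,0,0,0],
)

```text
time: 19.45
tcp_pos: [0.5472, -0.2138, 0.1047]
ee_rot: [-2.172, -2.269, -0.003]
ft_force: [1.0, -0.9, -2.7]
gripper_width: 0.0126
grip_force: 70.9
```

```bash
python3 chk.py w11
```

```text
[ 0.54722431 -0.21384946  0.1046896 ] 0.0053 [ 1.  -0.9 -2.7]
peg pred [[254.6, 112.7], [254.8, 287.7], [254.6, 112.6], [254.6, 112.7]]
brass [0, 0, 512, 384, 104036] [242.1 134.1]
brass [247, 106, 15, 11, 119] [253.5 110.7]
brass [176, 143, 55, 7, 309] [203.4 145.9]
brass [280, 143, 55, 7, 296] [306.3 145.8]
notch [[238.2, 105.7], [270.8, 105.7], [238.3, 129.8], [270.6, 129.8]]
stand [ 0.54658592 -0.21370593  0.04171852] 1.6110948324203491
```

The peg is now centred in the notch (column 254, predicted 254.6). Next I'll descend onto the pegs slowly.

Request:
arm_command(
  xyz=[
    [0,0,0.01],
    [0,0,0.02],
    [0,0,0.03],
    [0,0,0.04],
    [0,0,0.05],
    [0,0,0.06],
    [0,0,0.068],
    [0,0,0.075],
    [0,0,0.0817],
    [0,0,0.0817],
  ],
  twist=[
    [0,0,0],
    [0,0,0],
    [0,0,0],
    [0,0,0],
    [0,0,0],
    [0,0,0],
    [0,0,0],
    [0,0,0],
    [0,0,0],
    [0,0,0],
  ],
  gripper=[0,0,0,0,0,0,0,0,0,0],
)

```text
time: 20.75
tcp_pos: [0.5471, -0.2132, 0.0554]
ee_rot: [-2.171, -2.269, -0.003]
ft_force: [-0.1, 0.2, -3.6]
gripper_width: 0.0121
grip_force: 71.0
```

Request:
arm_command(
  xyz=[
    [0,0,0.002],
    [0,0,0.004],
    [0,0,0.006],
    [0,0,0.0075],
    [0,0,0.009],
    [0,0,0.0105],
    [0,0,0.012],
    [0,0,0.013],
    [0,0,0.0135],
    [0,0,0.0135],
  ],
  twist=[
    [0,0,0],
    [0,0,0],
    [0,0,0],
    [0,0,0],
    [0,0,0],
    [0,0,0],
    [0,0,0],
    [0,0,0],
    [0,0,0],
    [0,0,0],
  ],
  gripper=[0,0,0,0,0,0,0,0,0,0],
)

```text
time: 22.0
tcp_pos: [0.5473, -0.2133, 0.0476]
ee_rot: [-2.172, -2.27, -0.003]
ft_force: [0.7, 0.2, -2.4]
gripper_width: 0.0127
grip_force: 71.0
```

Request:
arm_command(
  xyz=[
    [0,0,0.0005],
    [0,0,0.001],
    [0,0,0.001],
    [0,0,0.0015],
    [0,0,0.0015],
    [0,0,0.002],
    [0,0,0.002],
    [0,0,0.002],
    [0,0,0.002],
    [0,0,0.002],
  ],
  twist=[
    [0,0,0],
    [0,0,0],
    [0,0,0],
    [0,0,0],
    [0,0,0],
    [0,0,0],
    [0,0,0],
    [0,0,0],
    [0,0,0],
    [0,0,0],
  ],
  gripper=[0,0,0,0,0,0,0,0,0,0],
)

```text
time: 23.25
tcp_pos: [0.5474, -0.2133, 0.0472]
ee_rot: [2.172, 2.27, 0.004]
ft_force: [-1.1, 1.2, 5.4]
gripper_width: 0.0122
grip_force: 72.2
```

The force has gone from −3 to +5 N, so the tray is seated. Next I'll release it and withdraw straight up.

Request:
arm_command(
  xyz=[
    [0,0,0],
    [0,0,0],
    [0,0,0],
    [0,0,0],
    [0,0,-0.02],
    [0,0,-0.05],
    [0,0,-0.1],
    [0,0,-0.16],
    [-0.06,0,-0.22],
    [-0.15,0,-0.28],
  ],
  twist=[
    [0,0,0],
    [0,0,0],
    [0,0,0],
    [0,0,0],
    [0,0,0],
    [0,0,0],
    [0,0,0],
    [0,0,0],
    [0,0,0],
    [0,0,0],
  ],
  gripper=[0.4,0.4,0.4,0.4,0.4,0.4,0.4,0.4,0.4,0.4],
)

```text
time: 24.5
tcp_pos: [0.5512, -0.301, 0.2154]
ee_rot: [2.169, 2.272, 0.004]
ft_force: [0.3, -1.0, -0.5]
gripper_width: 0.034
grip_force: 0.0
```

Request:
arm_command(
  xyz=[
    [-0.05,0,0],
    [-0.08,0,0],
    [-0.08,0,0],
    [-0.08,0,0],
    [-0.08,0,0],
    [-0.08,0,0],
    [-0.08,0,0],
    [-0.08,0,0],
    [-0.08,0,0],
    [-0.08,0,0],
  ],
  twist=[
    [0,0,0],
    [0,0,0],
    [0,0,0],
    [0,0,0],
    [0,0,0],
    [0,0,0],
    [0,0,0],
    [0,0,0],
    [0,0,0],
    [0,0,0],
  ],
  gripper=[0.4,0.4,0.4,0.4,0.4,0.4,0.4,0.4,0.4,0.4],
)

```text
time: 25.75
tcp_pos: [0.5531, -0.3495, 0.2128]
ee_rot: [-2.172, -2.269, -0.003]
ft_force: [0.1, 1.1, -0.1]
gripper_width: 0.034
grip_force: 0.0
```

Run:
```python
from m import *
p,r,o=st();w=snap("wrist");pickle.dump((p,r.as_rotvec(),w),open("w12.pkl","wb"));print(p,o["ft_force"].round(1))
Q=samp(rect(.045,.07,.042)+rect(.007,.045,.066))
k,f=edgefit(w,p,r,lambda k:T2(k,Q),Q,np.array([.5473,-.2139,.044]),np.array([.01,.01,.06]));print("tray",k,f)
P=samp(rect(.06,.095,.014))
k2,f2=edgefit(w,p,r,lambda k:T2(k,P),P,np.array([.5473,-.2139,.044]),np.array([.01,.01,.06]));print("stand",k2,f2)
c=snap("scene");q=cv2.resize(c["pixels"][165:235,155:250,::-1],(380,280),interpolation=cv2.INTER_CUBIC)
a_=cv2.resize(w["pixels"][:300,130:400,::-1],(405,450))
cv2.imwrite("pics/fin.png",np.hstack([a_,cv2.copyMakeBorder(q,0,170,0,0,0)]))
```

```text
[ 0.55308375 -0.34949173  0.21284746] [ 0.1  1.1 -0.1]
tray [ 0.53730011 -0.21299354  0.03712137] 0.641543984413147
stand [ 0.54747865 -0.21226333  0.04639818] 0.23295655846595764
```

I've used all ten picture views, so I'll check the placement numerically.

Run:
```python
from m import *
p,r,w=pickle.load(open("w12.pkl","rb"));r=R.from_rotvec(r)
for nm,segs in(("body",rect(.045,.07,0)),("spine",rect(.007,.045,.024)),("both",rect(.045,.07,0)+rect(.007,.045,.024)),("body+notch",rect(.045,.07,0)+[((.008,.058,0),(-.008,.058,0)),((.008,-.058,0),(-.008,-.058,0))])):
    Q=samp(segs)
    for z in(.042,.048,.06):
        A=Q+[0,0,z];out=[]
        for sc in([.006,.006,.03],[.02,.02,.1]):
            k,f=edgefit(w,p,r,lambda k:T2(k,A),A,np.array([.5473,-.2139,.044]),np.array(sc));out+=[k.round(4).tolist(),round(f,2)]
        print(nm,z,out)
print(wproj(w,p,r,T2([.5473,-.2139,.044],[(.045,.07,.042),(.045,-.07,.042),(-.045,-.07,.042),(-.045,.07,.042)])).round().tolist())
h=cv2.cvtColor(w["pixels"],cv2.COLOR_RGB2HSV);m=cv2.inRange(h,(12,120,60),(28,255,255))
n,l,s,c=cv2.connectedComponentsWithStats(m)
print("pegs pred",wproj(w,p,r,T2([.5473,-.2139,.044],[(0,.066,.05),(0,-.066,.05)])).round(1).tolist())
for i in range(1,n):
    if 15<s[i,4]<400 and 200<c[i][0]<320 and c[i][1]<170: print("brass",s[i].tolist(),c[i].round(1))
```

```text
body 0.042 [[0.551, -0.2132, 0.0326], np.float64(0.91), [0.5573, -0.1969, 0.0453], np.float64(0.4)]
body 0.048 [[0.5533, -0.2129, 0.061], np.float64(0.97), [0.5564, -0.1972, 0.0433], np.float64(0.38)]
body 0.06 [[0.5413, -0.2134, 0.0386], np.float64(0.67), [0.5541, -0.1958, 0.0445], np.float64(0.35)]
spine 0.042 [[0.5473, -0.2126, 0.0316], np.float64(0.4), [0.5656, -0.1941, 0.0638], np.float64(0.22)]
spine 0.048 [[0.5474, -0.2133, 0.0302], np.float64(0.37), [0.535, -0.1964, 0.0454], np.float64(0.21)]
spine 0.06 [[0.5466, -0.2145, 0.0653], np.float64(0.39), [0.5645, -0.194, 0.0639], np.float64(0.18)]
both 0.042 [[0.5497, -0.2125, 0.0441], np.float64(0.79), [0.5349, -0.1955, 0.0448], np.float64(0.44)]
both 0.048 [[0.5499, -0.2133, 0.0322], np.float64(0.86), [0.5352, -0.1963, 0.0554], np.float64(0.53)]
both 0.06 [[0.5533, -0.2132, 0.0715], np.float64(0.93), [0.5353, -0.1952, 0.0881], np.float64(0.69)]
body+notch 0.042 [[0.5512, -0.2128, 0.0289], np.float64(0.7), [0.5574, -0.1972, 0.0444], np.float64(0.34)]
body+notch 0.048 [[0.5533, -0.2127, 0.0236], np.float64(0.74), [0.5565, -0.1977, 0.0406], np.float64(0.34)]
body+notch 0.06 [[0.5533, -0.213, 0.0427], np.float64(0.58), [0.5396, -0.1996, 0.0434], np.float64(0.35)]
[[297.0, -11.0], [298.0, 113.0], [212.0, 113.0], [213.0, -11.0]]
pegs pred [[254.7, -12.0], [254.7, 108.7]]
brass [218, 2, 26, 4, 64] [230.9   3.4]
brass [267, 2, 27, 4, 64] [279.7   3.4]
brass [217, 29, 27, 3, 75] [230.6  30.1]
brass [267, 29, 28, 3, 74] [279.7  30.1]
brass [217, 57, 27, 4, 66] [230.7  58.4]
brass [268, 57, 27, 4, 63] [280.4  58.4]
brass [217, 86, 28, 4, 81] [230.2  87.4]
brass [268, 86, 27, 4, 80] [280.9  87.4]
brass [250, 104, 10, 10, 77] [254.9 108.5]
```

Run:
```python
from m import *
ph,rh,wh=pickle.load(open("w7.pkl","rb"));rh=R.from_rotvec(rh)
p,r,w=pickle.load(open("w12.pkl","rb"));r=R.from_rotvec(r)
U=[(202.6,146),(306.7,145.8),(204.3,205.7),(305.8,205.8)]
Z=.0045
X=np.array([least_squares(lambda x:wproj(wh,ph,rh,ph+rh.apply([x[0],x[1],Z]))[0]-u,[.02,0]).x for u in U])
print("stripes in tool",X.round(4).tolist())
A=np.c_[X,np.full(4,Z)-.033]   # tool axes, height relative to tray underside at tool z .033
O=np.array([(230.9,3.4),(279.7,3.4),(230.6,30.1),(279.7,30.1)])
def f(k): # x,y,yaw,z of tray underside (tray origin at tool origin offset -.0004 in x)
    return (wproj(w,p,r,V(k[2]).apply(A)+[k[0],k[1],k[3]])-O).ravel()
s=least_squares(f,[.5473,-.2135,.044,.014],x_scale=[.01,.01,.1,.01]);print("tray x,y,yaw,z",s.x.round(4),s.fun.round(1))
print(manip.get_obs()["time"])
```

```text
stripes in tool [[0.0498, -0.026], [0.0499, 0.0262], [0.0184, -0.0264], [0.0183, 0.027]]
tray x,y,yaw,z [ 0.5474 -0.2105  0.0407  0.0071] [ 0.1  0.2 -0.4  0.3 -0.3 -0.3  0.6 -0.1]
25.85
```

The tray sits at x 0.5474 m with yaw 0.041, against 0.5473 and 0.044 for the stand. The −y peg shows in its notch within 0.3 px of the prediction, the seating force confirmed contact, and the gripper is clear. I'm handing in.

```bash
python3 -c "
from plant import manip
print(manip.hand_in())"
```

```text
the job is handed in; nothing more can be done
None
```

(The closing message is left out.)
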